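# Fit the gable into the model house

## Robot

A 6-joint arm with a two-finger parallel gripper is mounted at the origin on the work surface. World frame = base frame: x ahead of the robot, y to its left, z up, the work surface at z = 0. Lengths are in m, angles in degrees, forces in N, time in s.
With the tool pointing down it reaches from about 0.35 to 0.925 m from the base axis. Payload 6.4 kg.
Tool frame: the origin (TCP) lies at the very end of the fingers, on their centre line; the grasp point (between the pads) lies 19 mm behind it; z points along the fingers, y is the direction in which the jaws open and shut (so a half turn about z gives the same grasp; the last joint's range is limited). The gripper opens to 85 mm and grips with 20 to 120 N. Pads are 22 mm wide; open, the fingers measure 114 mm over their backs; the gripper's body (76 mm by 85 mm) begins 54 mm behind the grasp point. The pads swing forward as they close: fully open they stand 13 mm farther back than shut.
Start: joints at [-76.839, 14.043, 89.255, -0, 76.702, -9.975], TCP at [0.255, -0.598, 0.231] pointing down, gripper open.
Joint ranges: [-179.41, 179.41], [-58.25, 129.5], [7.25, 145.43], [-54.29, 234.29], [11.92, 165.04], [-157.13, 157.13]. Speed limits (degrees/s): [147.25, 147.25, 180, 180, 180, 180].

## Interface

Orientations are given as [roll, pitch, yaw] about the fixed x, y, z axes, in that order (R = Rz(yaw) Ry(pitch) Rx(roll)).
In Python, from station import ctrl gives the robot as it stands. Calls block until the motion is done:
- ctrl.movep(position, orientation): joint-space move of the TCP to a pose.
- ctrl.servo_line(position, rate=0.15, attitude=None, f_stop=None): straight line of the TCP; attitude=None keeps the orientation; rate is the mean speed in m/s. With f_stop (N) it stops when the force on the tool has changed by that much, and returns True; else False.
- ctrl.movej(angles): joint-space move.
- ctrl.set_gripper(opening): opening from 0.0 (shut) to 1.0 (fully open); the grip force is fixed at half the most; returns when the fingers have stopped.
- ctrl.dwell(seconds).
- ctrl.inverse_kinematics(position, orientation): joint angles nearest the present ones, or None.
- ctrl.get_state(): the state.
- ctrl.grab_frame(name): name is "side" or "top"; returns the picture (400x640x3 uint8, red, green, blue); there is no depth.
- ctrl.camera_model(name): a dict with "fx", "fy", "cx", "cy" (pixels), "k1" (the pictures are not rectified: a ray, as slopes to the right and down, at radius r is drawn at 1 + k1 r^2 times it, then the intrinsics apply), "rvec" (rotation vector, rad) and "tvec" (3), from world to camera coordinates, as OpenCV has them. Camera axes: x right, y down, z forward; pixel columns grow to the right and rows downward; lengths in m; the calibration is good to about 2 mm. A picture is of the moment at which its call begins. camera_model takes no time and is no camera call.
A pose or a line that the arm cannot do raises ctrl.Unreachable and nothing moves.
- ctrl.hand_in(): hands the job in, once; it reports no verdict.
The state is a dict: "clock": time; "joint_positions": joint angles; "dq": joint speeds; "effort": joint torques, N m; "tcp_pos": TCP position; "orientation": TCP orientation; "contact_force": force on the tool from outside, world axes, zero at the start; "ft_torque": the same for the moment, N m; "width": opening from 0.0 (shut) to 1.0 (fully open).
Only numpy, scipy, OpenCV 4.12 (cv2) and the standard library are available. Lean on these libraries where they do the work, as an engineer would, in place of code of your own. Each camera call takes 0.05 s, during which the arm holds its last target.

## Task

Take the peaked gable panel out of the wooden stand and push its tongue down through the narrow slot in the ceiling board of the model house, against the spring inside, until it is fully home with both shoulders resting on the board, upright and with its faces along the slot; then let go of it. The model is delicate: feel for the slot and never push on the house with more than about 25 newtons. Leave the plain rectangular panel and everything else on the table where it is.

Things in the scene. Friction and masses are not known exactly. Their poses are not given: they have to be found in the camera images.
- gable_grip (a point): Gable panel: flat plywood house front with a 90-degree peak, 10 mm thick, 76 mm wide, 40 mm high at its sides, 78 mm at the peak, above two 13 mm wide shoulders. Point: where to grip, mid-panel, 40 mm above the shoulders, 38 mm below the peak. x across the thickness, y along the width, z up. Same front and back. At the start its shoulders rest on the stand. 55 to 115 g.
- gable_foot (a point): Middle of the lower end of the gable's tongue, which points down between the shoulders: 50 mm wide, 34 mm long, 10 mm thick. 74 mm straight below gable_grip; same axes.
- slot_nominal (a point): Middle of the house top, at the upper face of the ceiling board, 120 mm above the table. x points away from the house's door side, y along the slot, z up. The board was set by hand: the real slot (12 mm wide along x, 56 mm long) is parallel to y and centred here along y, but lies anywhere up to 14 mm from here towards -x or +x; that offset is not measured.
- house: Fixed model house: plaster walls 160 mm along x, 210 along y, 110 high, a 10 mm wooden ceiling board on top that does not give. Origin under its centre. On the board, along the slot's +x side, stands a dark batten 10 mm wide, 12 high, 150 long, its face flush with the slot's +x edge: a tongue slid just above the board towards +x meets it right over the slot.
- spring_nominal (a point): Spring leaf hidden in the slot, on its -x side, 15 mm below the board's top (shifted with the slot, so up to 14 mm off in x). It presses the tongue with 3 to 7 N towards +x against a guide cheek in line with the batten. Pushing down past it takes about 5 to 15 N; friction then holds the panel at any depth, so its weight does not seat it.
- wall_panel: Plain rectangular plywood panel with the same kind of tongue, 10 mm thick, 76 mm wide, 62 mm high above its shoulders, in the stand's other socket; not to be used. Origin at the middle of the tongue's foot, z up.
- stand: Fixed wooden block, 70 x 220 x 40 mm high, with two sockets 112 mm apart along its y axis, each 14 mm wide along x. Origin under its centre. The gable may be in either socket.
- pot_tall_at (a point): Glass paint pot, 48 mm across, 75 mm high; point at the middle of its underside.
- pot_low_at (a point): White paint pot with a steel cap, 56 mm across, 50 mm high; point at the middle of its underside.
- palette_at (a point): White plastic palette plate, 150 mm across, 16 mm high; point at the middle of its underside.
- mug_at (a point): White mug, 76 mm across, 90 mm high; point at the middle of its underside.
- brush_grip (a point): Wooden paint brush 200 mm long lying on the table; point on its handle, x along it.
- rock_at (a point): Grey model rock, 50 x 60 x 32 mm; point at the middle of its underside.
Things that resemble listed ones, but are neither listed nor needed, are in the scene too. Leave any green or purple look-alike of the part that bears gable_grip alone.

How it is judged (in metres and radians):
On the way, in this order (a step that is already met when the one before it is completed fails the run):
1. the gable is lifted clear of the stand (height (world z) of gable_grip above 0.13 m), for 0.1 s.
2. the gable's tongue has entered the slot, at least 8 mm deep, upright (z of gable_grip in the frame of slot_nominal between 0.046 and 0.066 m and horizontal distance between gable_grip and slot_nominal below 0.024 m and angle between gable_grip's own z axis and vertical below 0.15 rad and angle between the x axis of gable_grip and the x axis of slot_nominal, either way round below 0.15 rad), for 0.05 s.
At the end, for the whole second after the job is handed in: The gable stands in the slot of the ceiling board, shoulders within 2.5 mm of the board's top, upright within 0.1 rad and along the slot within 0.12 rad, released and at rest (z of gable_grip in the frame of slot_nominal between 0.036 and 0.0425 m and horizontal distance between gable_grip and slot_nominal below 0.022 m and angle between gable_grip's own z axis and vertical below 0.1 rad and angle between the x axis of gable_grip and the x axis of slot_nominal, either way round below 0.12 rad and linear speed of gable below 0.01 m/s); the robot touches nothing.
It fails at once if the house is pushed with more than about 25 N (40 N summed over all contacts, which counts the spring squeeze of up to 15 N) (contact force between house and anything else above 40 N).
It fails at once if the plain rectangular panel is moved by more than 20 mm (distance of wall_panel from where it was at the start of the episode above 0.02 m).
It fails at once if another thing on the table is moved by more than 30 mm (distance of any of pot_tall_at, pot_low_at, palette_at, mug_at, brush_grip, rock_at from where it was at the start of the episode above 0.03 m).
It also fails if it takes over 51 s, if anything falls off the work surface, if the arm or the gripper's body presses on something with over 40 N, if the wrist force passes 120 N, or if a joint passes its speed limit or range.

## Working session

There is one attempt and no reset: what is moved stays moved. The work goes in short steps, each a Python script; the robot and the scene stay as the last script left them, time stands still between calls to the robot, and variables do not carry over. Pictures are saved under pics/ and viewed, and the job is handed in when it is done.

```bash
mkdir -p pics; ls; python3 - <<'E'
from station import ctrl
import cv2
for n in("side","top"):
    im=ctrl.grab_frame(n); cv2.imwrite(f"pics/{n}0.png",im[:,:,::-1]); print(n,ctrl.camera_model(n))
s=ctrl.get_state();print(s)
E
```

```text
pics
side {'fx': 400.2931100171648, 'fy': 400.2931100171648, 'cx': 319.3022020519877, 'cy': 197.37745115053116, 'k1': -0.013290474825485225, 'rvec': array([ 2.11283812, -0.18095475,  0.08861877]), 'tvec': array([-0.54174185,  0.1193434 ,  1.24716566])}
top {'fx': 383.309554542303, 'fy': 383.309554542303, 'cx': 316.40731672622906, 'cy': 197.27080849458824, 'k1': -0.036734382202946704, 'rvec': array([ 2.07617689, -2.13531581,  0.24159322]), 'tvec': array([-0.0574864 ,  0.54151148,  1.07101085])}
{'clock': 0.1, 'joint_positions': array([-7.68383261e+01,  1.40814673e+01,  8.93180299e+01,  1.90890221e-03,
        7.67010088e+01, -9.97528988e+00]), 'dq': array([-0.00078956, -0.06064017, -0.15752848, -0.0889502 ,  0.03233331,
       -0.05808615]), 'effort': array([-2.70300252e-04, -4.30670464e+01, -3.27128828e+01, -1.65829911e-04,
        2.84763461e-03, -9.97650346e-06]), 'tcp_pos': array([ 0.25530207, -0.59722292,  0.23027447]), 'orientation': array([-1.79901335e+02, -1.92388562e-02,  2.31365065e+01]), 'contact_force': array([-0.29872831,  1.49000578, -0.30459771]), 'ft_torque': array([-0.01725225, -0.02290716,  0.05179733]), 'width': 1.0003915893439532}
```

View pics/side0.png

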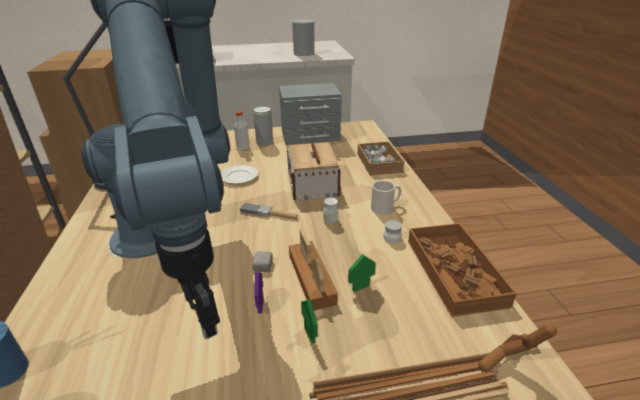

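View pics/top0.png

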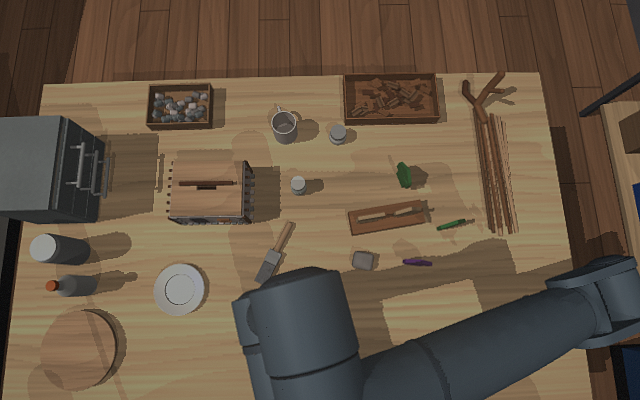

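Top view: the stand is at about (388,217) with two wooden panels at (375,215) and (405,209). The house is at (210,190), with its dark batten at (207,183). Look-alikes are green at (403,175) and (455,224), and purple at (417,262). I'll crop in to see which socket holds the peaked one.

```bash
python3 - <<'E'
import cv2,numpy as np
s=cv2.imread("pics/side0.png");t=cv2.imread("pics/top0.png")
cv2.imwrite("pics/c1.png",cv2.resize(s[220:320,240:390],None,fx=5,fy=5,interpolation=cv2.INTER_CUBIC))
cv2.imwrite("pics/c2.png",cv2.resize(t[190:245,340:440],None,fx=8,fy=8,interpolation=cv2.INTER_CUBIC))
cv2.imwrite("pics/c3.png",cv2.resize(t[145:235,155:265],None,fx=6,fy=6,interpolation=cv2.INTER_CUBIC))
cv2.imwrite("pics/c4.png",cv2.resize(s[130:205,275:350],None,fx=7,fy=7,interpolation=cv2.INTER_CUBIC))
E
```

```text
(no output)
```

View pics/c1.png

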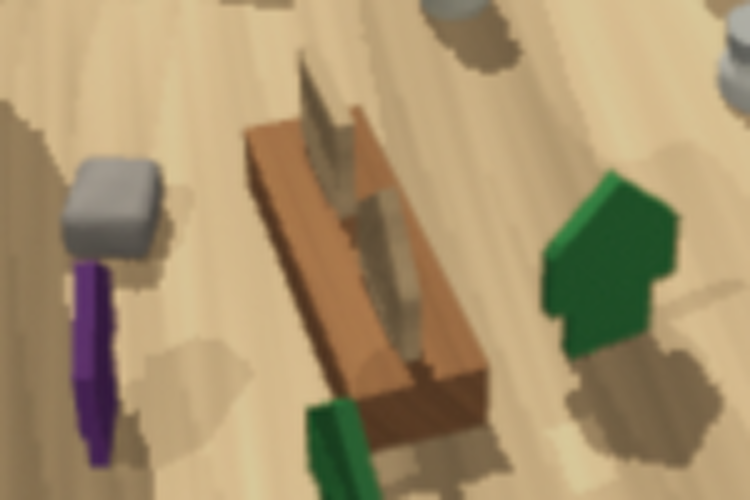

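View pics/c2.png

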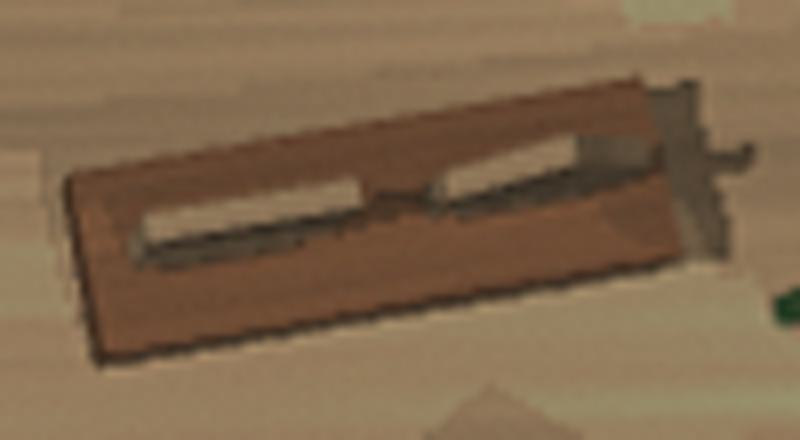

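View pics/c3.png

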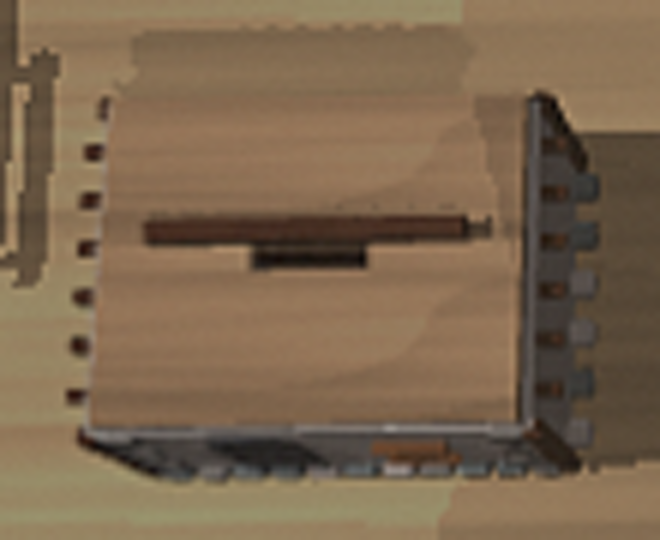

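View pics/c4.png

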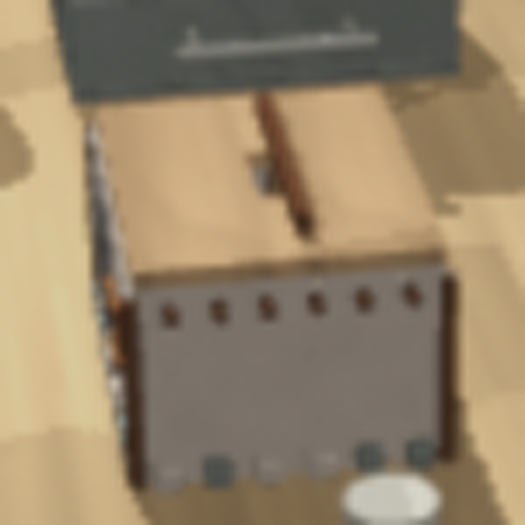

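```bash
cat > h.py <<'E'
import numpy as np,cv2
from station import ctrl
class Cam:
    def __init__(s,n):
        m=ctrl.camera_model(n);s.m=m;s.R=cv2.Rodrigues(np.array(m["rvec"]))[0];s.t=np.array(m["tvec"])
        s.K=np.array([[m["fx"],0,m["cx"]],[0,m["fy"],m["cy"]],[0,0,1]]);s.D=np.array([m["k1"],0,0,0.])
    def proj(s,P):
        return cv2.projectPoints(np.array(P,float).reshape(-1,3),cv2.Rodrigues(s.R)[0],s.t,s.K,s.D)[0].reshape(-1,2)
    def ray(s,uv,z):
        u=cv2.undistortPoints(np.array(uv,float).reshape(-1,1,2),s.K,s.D).reshape(-1,2)
        d=np.c_[u,np.ones(len(u))]@s.R; c=-s.R.T@s.t
        return c+d*((z-c[2])/d[:,2])[:,None]
T=Cam("top");S=Cam("side")
E
python3 - <<'E'
from h import *
np.set_printoptions(precision=4,suppress=True)
# crop cubic resize pixel -> (u+.5)/f-.5+off
def t2(c,f,ox,oy): c=np.array(c,float); return (c+.5)/f-.5+[ox,oy]
st=t2([(68,180),(640,78),(682,258),(100,362)],8,340,190)
P=T.ray(st,.04);print("stand",P, P.mean(0), np.linalg.norm(P-np.roll(P,1,0),axis=1))
d=P[1]-P[0]+P[2]-P[3];print("yaw of long axis",np.degrees(np.arctan2(-d[1],-d[0])))
ss=t2([(247,130),(358,107),(487,370),(352,408)],5,240,220)
Q=S.ray(ss,.04);print("standS",Q,Q.mean(0))
hs=t2([(105,95),(540,93),(520,430),(82,432)],6,155,145)
print("house",T.ray(hs,.12))
print("slot",T.ray(t2([(250,245),(367,245),(367,268),(250,268)],6,155,145),.12), "batten",T.ray(t2([(145,218),(463,215),(463,237),(145,243)],6,155,145),.132))
E
```

```text
stand [[ 0.4965 -0.166   0.04  ]
 [ 0.5294 -0.3835  0.04  ]
 [ 0.4605 -0.3932  0.04  ]
 [ 0.4281 -0.1746  0.04  ]] [ 0.4787 -0.2793  0.04  ] [0.0689 0.22   0.0696 0.221 ]
yaw of long axis 98.51767125982043
standS [[ 0.4326 -0.1794  0.04  ]
 [ 0.4977 -0.1695  0.04  ]
 [ 0.5286 -0.3866  0.04  ]
 [ 0.4604 -0.3998  0.04  ]] [ 0.4798 -0.2838  0.04  ]
house [[0.6462 0.3388 0.12  ]
 [0.641  0.1301 0.12  ]
 [0.4782 0.1372 0.12  ]
 [0.4827 0.3404 0.12  ]]
slot [[0.57   0.2658 0.12  ]
 [0.5684 0.2105 0.12  ]
 [0.5572 0.2102 0.12  ]
 [0.5588 0.2653 0.12  ]] batten [[0.5812 0.3119 0.132 ]
 [0.5784 0.163  0.132 ]
 [0.5678 0.1627 0.132 ]
 [0.5691 0.3113 0.132 ]]
```

```bash
python3 - <<'E'
from h import *
c=np.array([.479,-.280,0]);a=np.radians(8.5);ya=np.array([-np.sin(a),np.cos(a),0])
G=[(-38,0),(38,0),(38,40),(0,78),(-38,40)];W=[(-38,0),(38,0),(38,62),(-38,62)]
s=cv2.imread("pics/side0.png");t=cv2.imread("pics/top0.png")
out=[]
for near in(0,1):
  for cam,im,(x0,y0,w,h) in((S,s,(285,225,60,80)),(T,t,(340,190,100,55))):
    f=6 if w==60 else 4
    cr=cv2.resize(im[y0:y0+h,x0:x0+w],None,fx=f,fy=f,interpolation=cv2.INTER_CUBIC)
    for sh,sg in((G,-1 if near else 1),(W,1 if near else -1)):
      p=[c+ya*(sg*.056+y/1e3)+[0,0,.04+z/1e3] for y,z in sh]
      q=((cam.proj(p)-[x0,y0]+.5)*f).astype(np.int32)
      cv2.polylines(cr,[q],True,(0,0,255) if sh is G else (255,0,0),1)
    cv2.imwrite(f"pics/hyp{near}{w}.png",cr);out.append(cr)
H=480
o=[np.pad(x,((0,H-x.shape[0]),(0,0),(0,0))) for x in (out[0],out[2])]
cv2.imwrite("pics/hyp.png",np.hstack(o)); 
E
```

```text
(no output)
```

View pics/hyp.png

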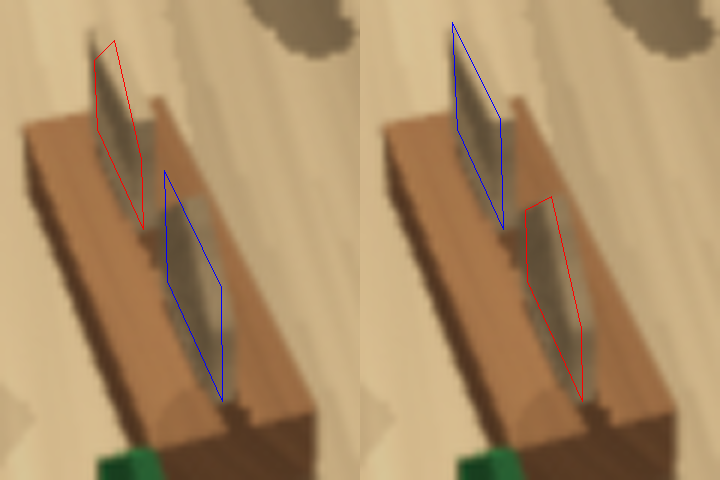

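The near panel (lower y; top view about (405,209), side view about (318,265)) matches the peaked outline. The far panel matches the plain rectangle. So I choose the near one. The two green and one purple shapes are decoys. Next I'll refine its pose from the top edges of its slopes.

```bash
python3 - <<'E'
from h import *
np.set_printoptions(precision=4,suppress=True)
t=cv2.imread("pics/top0.png");s=cv2.imread("pics/side0.png")
c1=cv2.resize(t[196:224,390:428],None,fx=20,fy=20,interpolation=cv2.INTER_NEAREST)
cv2.imwrite("pics/g1.png",c1)
c2=cv2.resize(s[250:300,305:335],None,fx=12,fy=12,interpolation=cv2.INTER_NEAREST)
cv2.imwrite("pics/g2.png",c2)
c=np.array([.479,-.280,0]);a=np.radians(8.5);ya=np.array([-np.sin(a),np.cos(a),0]);g=c-.056*ya;print(g)
E
```

```text
[ 0.4873 -0.3354  0.    ]
```

View pics/g1.png

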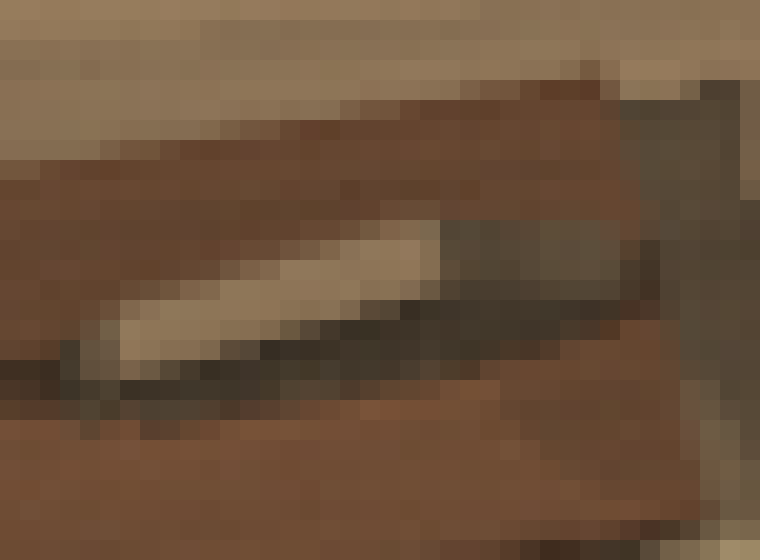

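View pics/g2.png

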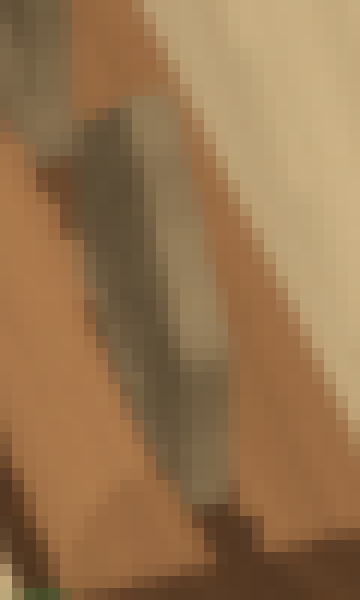

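```bash
python3 - <<'E'
from h import *
np.set_printoptions(precision=4,suppress=True)
pk=T.ray([(411.5,208.5)],.118);l=T.ray([(394.6,212.5)],.08);r=T.ray([(420.5,208.6)],.08)
print(pk,l,r,(l+r)/2,np.linalg.norm(l-r)); d=(l-r)[0]; print(np.degrees(np.arctan2(d[1],d[0]))-90)
# grip candidate reachability
for y in (8.5,98.5,-81.5): 
  pass
for yaw in (98.5,-81.5,8.5):
  for P in ([.487,-.335,.061],[.487,-.335,.2],[.562,.237,.2],[.562,.237,.14]):
    yw=yaw-(9.7 if P[1]>0 else 0)
    q=ctrl.inverse_kinematics(P,[180,0,yw]);print(yw,P,q)
E
```

```text
[[ 0.4872 -0.3363  0.118 ]] [[ 0.4841 -0.2964  0.08  ]] [[ 0.4934 -0.3724  0.08  ]] [[ 0.4887 -0.3344  0.08  ]] 0.07656276026271817
6.969379008302653
98.5 [0.487, -0.335, 0.061] [-45.5051  18.3703 103.5207   0.      58.1091 -54.0051]
98.5 [0.487, -0.335, 0.2] [-45.5051   7.9553  99.6415   0.      72.4032 -54.0051]
88.8 [0.562, 0.237, 0.2] [12.2271 10.4276 96.8521 -0.     72.7203 13.4271]
88.8 [0.562, 0.237, 0.14] [12.2271 14.2636 99.0793 -0.     66.6571 13.4271]
-81.5 [0.487, -0.335, 0.061] [-45.5051  18.3703 103.5207  -0.      58.1091 125.9949]
-81.5 [0.487, -0.335, 0.2] [-45.5051   7.9553  99.6415  -0.      72.4032 125.9949]
-91.2 [0.562, 0.237, 0.2] None
-91.2 [0.562, 0.237, 0.14] None
8.5 [0.487, -0.335, 0.061] [-45.5051  18.3703 103.5207  -0.      58.1091  35.9949]
8.5 [0.487, -0.335, 0.2] [-45.5051   7.9553  99.6415  -0.      72.4032  35.9949]
-1.1999999999999993 [0.562, 0.237, 0.2] [ 12.2271  10.4276  96.8521  -0.      72.7203 103.4271]
-1.1999999999999993 [0.562, 0.237, 0.14] [ 12.2271  14.2636  99.0793  -0.      66.6571 103.4271]
```

```bash
python3 - <<'E'
from h import *
np.set_printoptions(precision=4,suppress=True)
o=[180,0,97.5]
ctrl.movep([.4878,-.3352,.19],o)
ctrl.set_gripper(.5)
print(ctrl.servo_line([.4878,-.3352,.061],rate=.12,f_stop=12))
s0=ctrl.get_state();print(s0["tcp_pos"],s0["contact_force"],s0["clock"])
for n in("side","top"): cv2.imwrite(f"pics/{n}1.png",ctrl.grab_frame(n)[:,:,::-1])
s=cv2.imread("pics/side1.png")[180:320,240:400];t=cv2.imread("pics/top1.png")[140:260,330:470]
cv2.imwrite("pics/v1.png",np.hstack([cv2.resize(s,(400,350)),cv2.resize(t,(400,350))]))
E
```

```text
False
[ 0.4884 -0.3358  0.062 ] [-0.2936  0.5518  0.1541] 3.1417
```

View pics/v1.png

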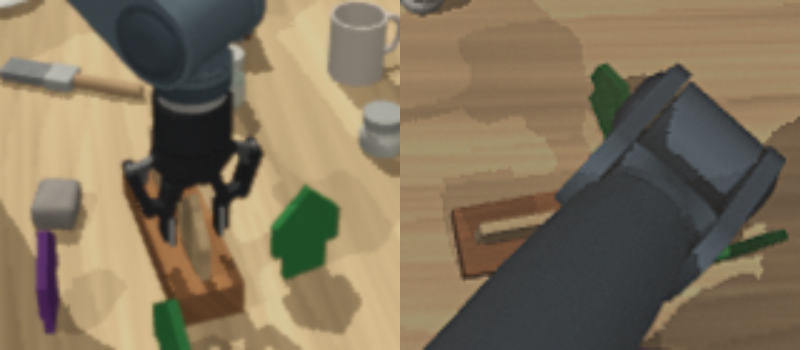

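The side crop shows the fingers straddling the peaked panel at about (195,235). The decoys are clear of the hand. Closing and lifting.

```bash
python3 - <<'E'
from h import *
np.set_printoptions(precision=4,suppress=True)
ctrl.set_gripper(0.0)
s=ctrl.get_state();print(s["width"]*85,s["tcp_pos"],s["contact_force"])
print(ctrl.servo_line([.4878,-.3352,.22],rate=.12))
ctrl.dwell(.2)
s=ctrl.get_state();print(s["width"]*85,s["tcp_pos"],s["orientation"],s["contact_force"],s["clock"])
for n in("side","top"): cv2.imwrite(f"pics/{n}2.png",ctrl.grab_frame(n)[:,:,::-1])
s=cv2.imread("pics/side2.png")[140:300,220:400]
cv2.imwrite("pics/v2.png",cv2.resize(s,None,fx=4,fy=3.7))
E
```

```text
9.04273260574749 [ 0.488  -0.3354  0.0615] [-0.5738  0.4369  2.5879]
False
9.05252193718667 [ 0.4876 -0.335   0.2194] [-179.9634   -0.049    97.4962] [-0.1118  0.0893 -0.0761] 5.3083
```

View pics/v2.png

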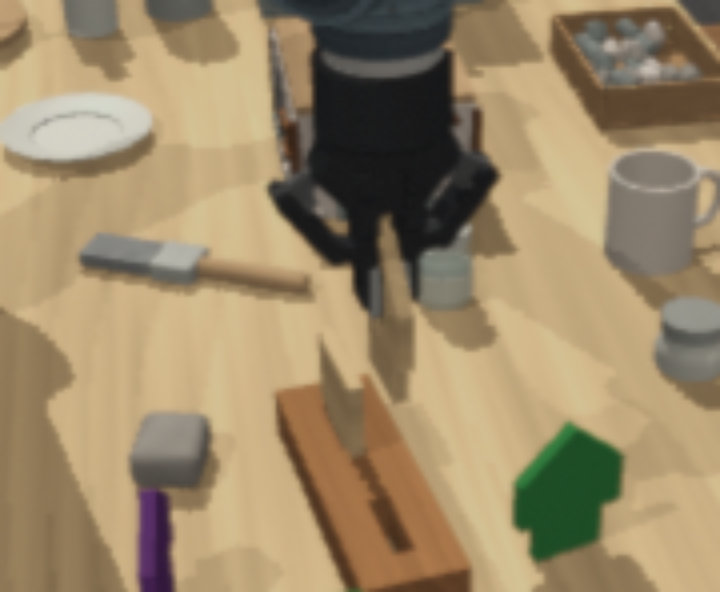

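Gable is held: 9 mm reading, peak between the fingers, left socket now empty at crop (385,520). I'll go to the house next, hover with the foot about 5 mm over the board on the −x side, then slide +x to feel the batten.

```bash
python3 - <<'E'
from h import *
np.set_printoptions(precision=4,suppress=True)
o=[180,0,88.8]
ctrl.servo_line([.4878,-.3352,.27],rate=.15)
ctrl.movep([.551,.2375,.27],o)
ctrl.servo_line([.551,.2375,.19],rate=.1)
print(ctrl.servo_line([.551,.2375,.181],rate=.03,f_stop=5))
ctrl.dwell(.2)
s=ctrl.get_state();print(s["width"]*85,s["tcp_pos"],s["orientation"],s["contact_force"],s["clock"])
for n in("side","top"): cv2.imwrite(f"pics/{n}3.png",ctrl.grab_frame(n)[:,:,::-1])
a=cv2.imread("pics/side3.png")[80:210,250:380];b=cv2.imread("pics/top3.png")[130:260,140:270]
cv2.imwrite("pics/v3.png",np.hstack([cv2.resize(x,(400,400),interpolation=cv2.INTER_CUBIC) for x in(a,b)]))
E
```

```text
False
9.244606656174598 [0.5511 0.2375 0.1812] [179.9843  -0.0035  88.8012] [ 0.3041  0.182  -0.9944] 9.5583
```

View pics/v3.png

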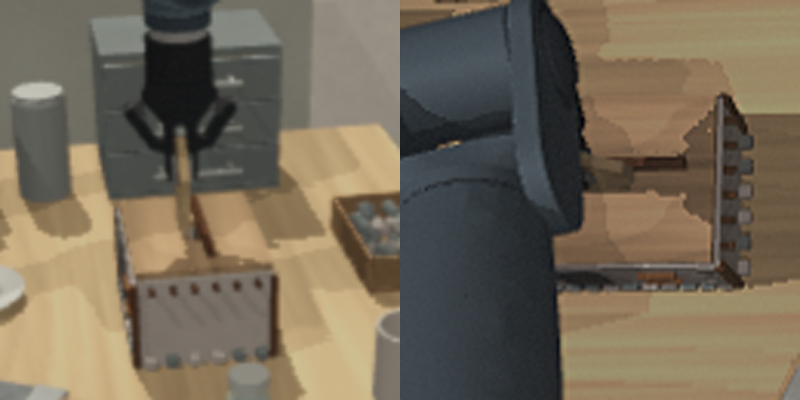

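The side crop shows the tongue just above the board, left of the batten. The top crop shows the gable's right corner at about (632,172), which I'll use to check y. Then slide.

```bash
python3 - <<'E'
from h import *
np.set_printoptions(precision=4,suppress=True)
print(T.ray([(140+232/400*130-.5,130+172/400*130-.5)],.2))
print("hit",ctrl.servo_line([.5735,.2370,.1812],rate=.012,f_stop=4))
s=ctrl.get_state();print(s["tcp_pos"],s["orientation"],s["contact_force"],s["ft_torque"],s["clock"])
b=cv2.imread("pics/top3.png")[165:205,200:250]
cv2.imwrite("pics/v4.png",cv2.resize(b,None,fx=14,fy=14,interpolation=cv2.INTER_NEAREST))
E
```

```text
[[0.5471 0.1918 0.2   ]]
hit True
[0.563  0.2371 0.1801] [-179.7635    0.032    88.8041] [-0.0328  0.9724 -1.1594] [ 0.0343 -0.0197 -0.0259] 10.775
```

View pics/v4.png

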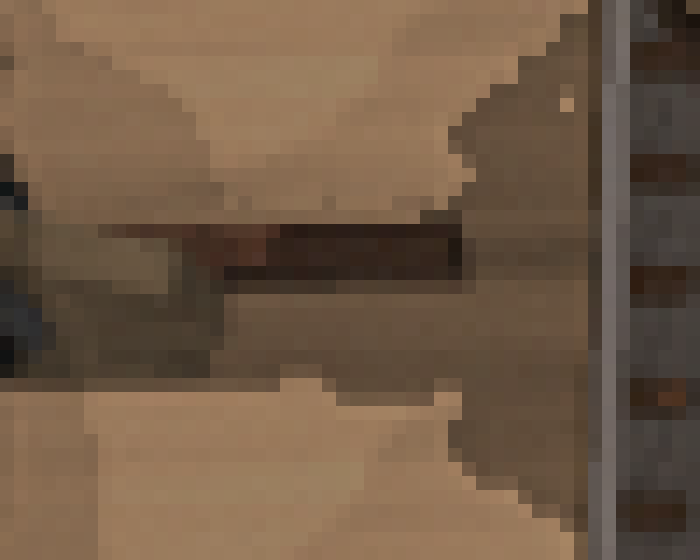

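```bash
python3 - <<'E'
from h import *
np.set_printoptions(precision=4,suppress=True)
def st(l):
    s=ctrl.get_state();print(l,s["tcp_pos"],s["orientation"],s["contact_force"],round(s["clock"],2))
ctrl.servo_line([.560,.2371,.1810],rate=.02);ctrl.dwell(.2);st("back")
print("hit",ctrl.servo_line([.572,.2369,.1810],rate=.01,f_stop=4));st("a")
ctrl.dwell(.2);st("b")
E
```

```text
back [0.56   0.2371 0.1809] [-179.7206    0.0428   88.8079] [-0.3874  0.5641 -0.678 ] 11.27
hit True
a [0.5632 0.2369 0.1799] [-179.4746    0.0744   88.8169] [-0.1929  0.27   -1.024 ] 11.88
b [0.5626 0.2368 0.1792] [-179.4046    0.0935   88.8188] [-0.2647 -0.3687 -0.8729] 12.08
```

Contact repeats at x = 0.563, with camera and touch agreeing. So I descend at x = 0.5623 with a light stop.

```bash
python3 - <<'E'
from h import *
np.set_printoptions(precision=4,suppress=True)
def st(l):
    s=ctrl.get_state();print(l,s["tcp_pos"],s["orientation"],s["contact_force"],round(s["clock"],2))
ctrl.servo_line([.5623,.2372,.1800],rate=.02,attitude=[180,0,88.8]);ctrl.dwell(.2);st("align")
print("hit",ctrl.servo_line([.5623,.2372,.166],rate=.015,f_stop=6));st("a")
E
```

```text
align [0.5623 0.2372 0.18  ] [179.995    0.0012  88.8041] [-0.2342  0.6309 -0.6746] 12.53
hit False
a [0.5624 0.2372 0.1662] [179.9846  -0.0024  88.7984] [ 0.2852  0.0311 -0.1943] 13.62
```

It entered freely, about 9.5 mm deep. Now push past the spring, capped at 18 N.

```bash
python3 - <<'E'
from h import *
np.set_printoptions(precision=4,suppress=True)
def st(l):
    s=ctrl.get_state();print(l,s["tcp_pos"],s["orientation"],s["contact_force"],round(s["clock"],2),s["width"]*85)
for z in (.160,.155,.150,.1455):
    h=ctrl.servo_line([.5624,.2372,z],rate=.012,f_stop=18);st(h)
    if h: break
E
```

```text
False [0.5624 0.2372 0.16  ] [-179.9964    0.0026   88.8035] [-0.6868 -0.0722 -0.0374] 14.27 9.527820650036071
False [0.5629 0.2372 0.1553] [179.9266  -0.0075  88.8015] [ 1.6108  0.8165 -0.5389] 14.83 9.193521634095505
False [0.563  0.2374 0.1514] [179.906   -0.0161  88.8258] [ 0.3599 -0.5978  6.086 ] 15.4 9.425495378423621
False [0.563  0.2374 0.1466] [179.9095  -0.0222  88.8196] [ 0.9059 -1.1086  4.8153] 15.93 9.291694030573794
```

```bash
python3 - <<'E'
from h import *
np.set_printoptions(precision=4,suppress=True)
def st(l):
    s=ctrl.get_state();print(l,s["tcp_pos"],s["orientation"],s["contact_force"],round(s["clock"],2),s["width"]*85)
h=ctrl.servo_line([.563,.2373,.138],rate=.008,f_stop=10);st(h)
ctrl.dwell(.3);st("hold")
for n in("side","top"): cv2.imwrite(f"pics/{n}5.png",ctrl.grab_frame(n)[:,:,::-1])
a=cv2.imread("pics/side5.png")[80:210,250:380]
cv2.imwrite("pics/v5.png",cv2.resize(a,(580,580),interpolation=cv2.INTER_CUBIC))
E
```

```text
True [0.563  0.2374 0.1414] [-179.9962    0.0136   88.8513] [-1.3186  0.2472  3.1611] 16.63 9.100065126432666
hold [0.5631 0.2374 0.1415] [179.9899   0.0118  88.8533] [-1.9448 -0.2772  3.5977] 16.93 9.459580067423529
```

View pics/v5.png

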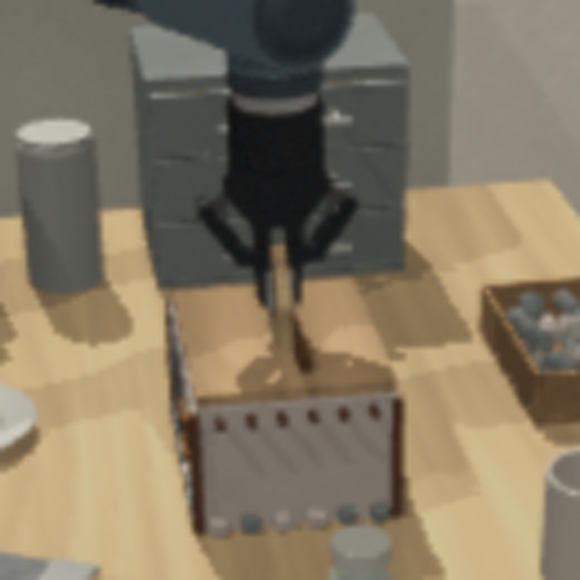

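It stopped at TCP z = 0.1414, against 0.1415 predicted for seated shoulders. The picture shows the panel upright beside the batten. Releasing, retracting and checking.

```bash
python3 - <<'E'
from h import *
np.set_printoptions(precision=4,suppress=True)
ctrl.set_gripper(.5)
print(ctrl.servo_line([.563,.2374,.27],rate=.12,f_stop=8))
ctrl.movep([.40,-.10,.35],[180,0,60])
ctrl.dwell(.2);print(ctrl.get_state()["clock"],ctrl.get_state()["contact_force"])
for n in("side","top"): cv2.imwrite(f"pics/{n}6.png",ctrl.grab_frame(n)[:,:,::-1])
a=cv2.imread("pics/side6.png")[100:200,270:370];b=cv2.imread("pics/top6.png")[150:230,160:260]
cv2.imwrite("pics/v6.png",np.hstack([cv2.resize(a,(400,400),interpolation=cv2.INTER_CUBIC),cv2.resize(np.pad(b,((0,20),(0,0),(0,0))),(400,400),interpolation=cv2.INTER_CUBIC)]))
E
```

```text
False
20.2917 [-0.2291  0.0923  0.3185]
```

View pics/v6.png

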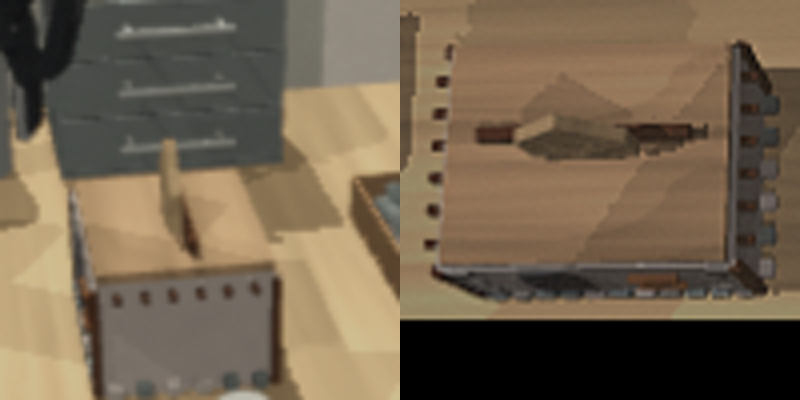

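View pics/top6.png

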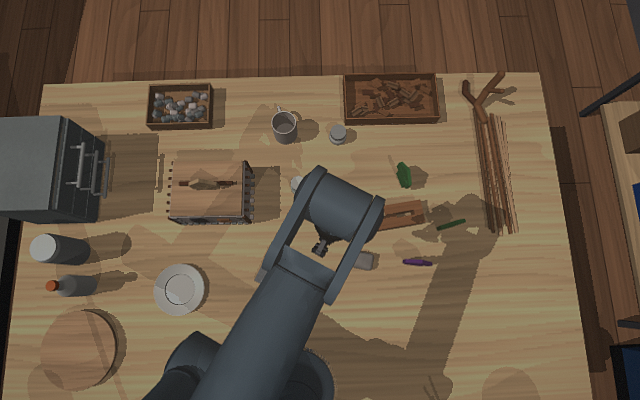

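The panel stands in the slot along the batten. A peak/corner check on height and tilt follows.

```bash
python3 - <<'E'
from h import *
c=np.array([.5635,.2374,.12]);a=np.radians(-1.2);ya=np.array([-np.sin(a),np.cos(a),0]);xa=np.array([np.cos(a),np.sin(a),0])
G=[(-38,0),(38,0),(38,40),(0,78),(-38,40)];o=[]
for cam,n,(x0,y0) in((S,"side6",(290,120)),(T,"top6",(180,160))):
    im=cv2.imread(f"pics/{n}.png")[y0:y0+50,x0:x0+60];im=cv2.resize(im,None,fx=6.5,fy=6.5,interpolation=cv2.INTER_NEAREST)
    o.append(im.copy())
    for sx in(-.005,.005):
        p=[c+xa*sx+ya*y/1e3+[0,0,z/1e3] for y,z in G]
        q=((cam.proj(p)-[x0,y0]+.5)*6.5).astype(np.int32);cv2.polylines(im,[q],True,(0,0,255),1)
    o.append(im)
cv2.imwrite("pics/v7.png",np.vstack([np.hstack(o[1::2]),np.hstack(o[0::2])])[:600])
E
```

```text
(no output)
```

View pics/v7.png

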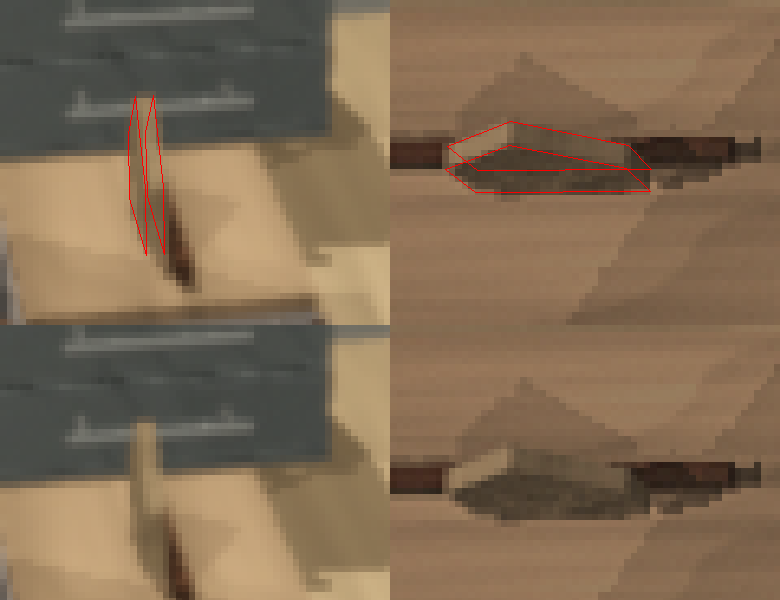

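```bash
python3 - <<'E'
from station import ctrl
print(ctrl.hand_in(),ctrl.get_state()["clock"])
E
```

```text
the job is handed in; nothing more can be done
the job is handed in; nothing more can be done
```

The gable panel is in the ceiling-board slot and released, and I handed the job in after about 20 s of the 51 s allowed. No verdict was reported.

- **Pick-up:** I took the peaked panel from the socket nearer the side camera. The plain panel and the green and purple look-alikes were left alone.
- **Finding the slot:** Sliding the tongue just above the board met the batten twice, at x = 0.563 both times, which agreed with the camera. I backed off about 0.7 mm, and the tongue then went in about 9.5 mm with no resistance.
- **Pushing home:** The force readings I took reached about 6 N passing the spring. The last push tripped a stop set at a 10 N change, which puts the peak at about 15 N.
- **Seated height:** It stopped at tool height 0.1414 m, against 0.1415 m predicted for shoulders on the board.
- **Last checks:** After release, the outline expected for a seated, upright, aligned panel matched both camera views to within about a pixel. The wrist force read near zero with the arm clear. I did not re-measure the other objects. The top view shows nothing obviously moved, but the arm hides part of the stand, the clear pot, the brush and the rock.
- **Odd reading:** After each batten touch the force fell back to about zero, and the tool drifted about 1 mm and 0.6°. I corrected that before going down.

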